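# Swap the battery pack of the microscope's light source

### The arm

A 6-joint arm with a two-finger parallel gripper is mounted at the origin on the work surface. World frame = base frame: x ahead of the robot, y to its left, z up, the work surface at z = 0. Lengths are in m, angles in rad, forces in N, time in s.
With the tool pointing down it reaches from about 0.25 to 0.725 m from the base axis. Payload 4 kg.
Tool frame: the origin (TCP) lies at the very end of the fingers, on their centre line; the grasp point (between the pads) lies 19 mm behind it; z points along the fingers, y is the line along which they close (so a half turn about z gives the same grasp; the last joint's range is limited). The gripper opens to 85 mm and grips with 20 to 120 N. Pads are 22 mm wide; open, the fingers measure 114 mm over their backs; the gripper's body (76 mm by 85 mm) begins 54 mm behind the grasp point. The pads swing forward as they close: fully open they stand 13 mm farther back than shut.
Start: joints at [1.298, 0.241, 0.005, 1.335, 0, 1.571], TCP at [0.135, 0.482, 0.231] pointing down, gripper open.
Joint ranges: [-2.72, 2.72], [-1.05, 1.87], [-1.09, 1.28], [-1.99, 2.15], [-1.42, 1.44], [-3.14, 3.14]. Speed limits (rad/s): [2.79, 2.79, 3.14, 3.14, 3.14, 3.14].

### API

Orientations are given as a unit quaternion [x, y, z, w].
In Python, from workcell import bot, vision, workorder, boxes_of gives the robot as it stands.
- The arm moves only by the tool send_rows, never from a script. Its argument "motion" is text: rows parted by semicolons, each of 5 numbers parted by spaces: the closure, from -1 (fully open) to 1 (shut), so that 0 is half open, then the shift along the tool's x, y, z in cm, then the turn about the tool's z in rad. In form: claw x y z twist; .... A call has 1 to 5 rows; each row is the pose to reach, as a shift and turn from the pose commanded when the call began, along the tool's axes at that moment; what a row does not reach only later rows make up. A row lasts 1/10 s, in which the tool goes at most 50 mm and 8.59 degrees, less where a joint would pass 70% of its speed; a pose out of reach is approached as far as the arm can. A call with a gripper value outside its range is refused whole. The fingers move at their own pace and stop on an object; the grip force is fixed at half the most. Time passes only in rows, so rows that repeat a pose let the fingers close. It gives the time, the measured TCP pose, the force, the opening and the grip force at its end, in the units of the state.
- bot.get_obs(): the state, without advancing time (a new reading comes with each control period).
- vision.camera(name): name is "scene" or "side" or "wrist"; returns the picture (384x512x3 uint8, red, green, blue); there is no depth.
- vision.camera_model(name): a dict with "fov_y" (degrees; the focal length in pixels is half the picture's height over the tangent of half this angle, whatever the lens; pixels are square), "cx", "cy" (the principal point, pixels), "world_from_camera" (4x4, takes a point from camera to world coordinates); the wrist camera has in their place "hand_eye" (4x4, takes a point from camera to tool coordinates, whose origin is the TCP and whose axes are the flange's). Camera axes: x right, y down, z forward; pixel columns grow to the right and rows downward; lengths in m; the calibration is good to about 2 mm. A picture is of the moment at which its call begins: read the wrist's pose just before it. camera_model takes no time and is no camera call.
- workorder.job_done(): hands the job in; it is judged then, once.
Trained networks look in the newest picture that a camera, given by its name, has taken for a name from the list of things; names that differ only in an ending like _2 or _b are one class to them, and where a whole thing is asked for, a point or a joint stands for the part that bears it (a point fixed in the world has none). Each returns a list of dicts, best first, with "conf" (0 to 1); they miss things now and then, are a little off and sometimes report something else, mostly with a low value. They report only what shows in the picture. A call takes as long as a camera call. They do not tell look-alikes from the thing itself.
- boxes_of(camera, target): "rect" ([centre column, centre row, width, height] in pixels, round what is visible of it).
The state is a dict: "clock": time; "joint_pos": joint angles; "joint_vel": joint speeds; "tau": joint torques, N m; "eef_pos": TCP position; "tool_rot": TCP orientation; "ft_force": force on the tool from outside, world axes, zero at the start; "ft_torque": the same for the moment, N m; "grip_width": finger opening in m; "grasp_force": force on a finger pad.
Only numpy, scipy, OpenCV 4.12 (cv2) and the standard library are available. Lean on these libraries where they do the work, as an engineer would, in place of code of your own. Each camera call takes 0.05 s, during which the arm holds its last target. There are 200 camera calls.

### The job

The battery of the microscope's light source is flat. Press its pack (red gauge on top) straight down until the push-push catch lets it go, lift it out and stand it fully down in an empty well of the charger; then take the charged pack (green gauge) from the charger, put it into the bay and press it down until the catch holds it when you let go. Press by feel and stop as soon as you meet the firm end of the travel - pushing or pulling with more than about 20 N damages the catch - and leave the amber pack, which is still charging, and the other things on the bench alone.

Things in the scene. Friction and masses are not known exactly. Their poses are not given: they have to be found in the camera images.
- light_source: The cream LED light source, a box 150 (x) x 210 (y) x 104 mm tall, fixed to the bench, dimmer knob on its front (-x). A bent metal light guide leaves its back and curves to its -y side (up to 145 mm high, over 100 mm from the bay). Origin: centre of its underside, z up. The battery bay opens upward in the top, 15 mm to -x and 35 mm to +y of the origin.
- bay_mouth (a point): Centre of the bay's mouth, level with the top of its black rim, 110 mm above the bench; x across the bay's thin side, y along its long side, z up. The bay is 27 x 63 mm inside (1.5 mm round a pack), its top 6 mm flaring by 4 mm a side. Even pressed to the end a pack's top stays 2 to 13 mm above the rim: press on its top, with closed fingers, not with fingers on its sides.
- carriage: The sprung black plate in the bay on which a pack stands. Origin: centre of its top; z up. With the catch free it is 38 mm under the rim: a pack on it has its top 32 mm above the rim, its centre 3 mm below. It goes down against 5 N at first, 10 N at the deepest; the catch trips only in the last millimetre before a firm end stop 19 to 29 mm below the free height (it varies, unseen).
- held_centre (a point): Point of the bay 16 mm under the rim, on its axis, where the centre of a held pack lies (top about 19 mm above the rim). Let up from the end stop, a free pack springs back to here and is held; a held pack (pressed 4 to 16 mm down to the stop) rises by itself to the free height and is loose. A shorter press changes nothing. A held pack is locked by jaws: do not pull. 14 N down trips it.
- charger: The charger, a dark cradle 60 (x) x 232 (y) x 42 mm tall, fixed to the bench. Origin: centre of its underside, z up. It has three wells in a row along y at -74, 0 and +74 mm.
- well0 (a point): Centre of the mouth of the charger's well at y = -74 mm, level with the charger's top, 42 mm above the bench; x, y, z as the charger's. The well is 29 (x) x 65 mm (y) inside, its top 6 mm flaring by 2.5 mm a side, its floor 34 mm below this point: a pack standing in it has its centre 1 mm above this point and its top 36 mm above it. This well is empty at the start.
- well1 (a point): Centre of the mouth of the charger's well at y = 0 mm, level with the charger's top, 42 mm above the bench; x, y, z as the charger's. The well is 29 (x) x 65 mm (y) inside, its top 6 mm flaring by 2.5 mm a side, its floor 34 mm below this point: a pack standing in it has its centre 1 mm above this point and its top 36 mm above it. At the start the charged or the charging pack stands in it.
- well2 (a point): Centre of the mouth of the charger's well at y = 74 mm, level with the charger's top, 42 mm above the bench; x, y, z as the charger's. The well is 29 (x) x 65 mm (y) inside, its top 6 mm flaring by 2.5 mm a side, its floor 34 mm below this point: a pack standing in it has its centre 1 mm above this point and its top 36 mm above it. At the start the charged or the charging pack stands in it.
- spent_mid (a point): Battery pack, an upright dark block 24 (x) x 60 (y) x 70 mm tall (lowest 4 mm taper to 21 x 56; pale labels on the broad sides, notches low in the ends), 130 to 210 g, with a red frame on its top: the flat one. At the start the catch holds it in the bay. This point is its centre, 35 mm above its underside; x along its 24 mm, y along its 60 mm, z up. Either way round will do.
- charged_mid (a point): Battery pack, an upright dark block 24 (x) x 60 (y) x 70 mm tall (lowest 4 mm taper to 21 x 56; pale labels on the broad sides, notches low in the ends), 130 to 210 g, with a green frame on its top: the charged one. It stands in one of the charger's wells. This point is its centre, 35 mm above its underside; x along its 24 mm, y along its 60 mm, z up. Either way round will do.
- charging_mid (a point): Battery pack, an upright dark block 24 (x) x 60 (y) x 70 mm tall (lowest 4 mm taper to 21 x 56; pale labels on the broad sides, notches low in the ends), 130 to 210 g, with an amber frame on its top: still charging, to be left where it is in the charger. This point is its centre, 35 mm above its underside; x along its 24 mm, y along its 60 mm, z up. Either way round will do.
- mug: White mug, 82 mm wide, 125 mm tall, origin at the centre of its underside. Leave alone.
- dish: Clear lidded petri dish, 93 mm wide, 15 mm tall, origin at the centre of its underside. Leave alone.
- syringe: Syringe without needle lying on the bench, 135 mm long, 21 mm high, origin under the middle of its barrel. Leave alone.
- jar: Amber glass jar with a black cap, 60 mm wide, 85 mm tall, origin at the centre of its underside. Leave alone.
- carton: Small white carton 70 x 50 x 42 mm, origin at the centre of its underside. Leave alone.
- forceps: Steel forceps lying on the bench, 120 mm long, 14 mm high, origin under their middle. Leave alone.
Not all that is in view belongs to the job. What is shaped like the part that bears spent_mid but blue is not meant. What is shaped like the part that bears charging_mid but blue is not meant.

How it is judged:
On the way, in this order (a step that is already met when the one before it is completed fails the run):
1. the flat pack has been let go by the catch and stands raised in the bay or out of it (z of spent_mid in the frame of bay_mouth above -0.0075 m), for 0.1 s.
2. the flat pack stands fully down in a well of the charger (((horizontal distance between spent_mid and well0 below 0.006 m and z of spent_mid in the frame of well0 below 0.006 m) or (horizontal distance between spent_mid and well1 below 0.006 m and z of spent_mid in the frame of well1 below 0.006 m) or (horizontal distance between spent_mid and well2 below 0.006 m and z of spent_mid in the frame of well2 below 0.006 m))), for 0.2 s.
At the end, for the whole second after the job is handed in: Charged pack upright in the bay (within 4 mm of its axis), held: its centre 12 to 21 mm below the rim (16 when held, 3 when not). Flat pack upright and fully down in a charger well (within 6 mm of its axis, centre under 6 mm above its mouth), charging pack still in its well; all at rest (horizontal distance between charged_mid and bay_mouth below 0.004 m and z of charged_mid in the frame of bay_mouth between -0.021 and -0.012 m and angle between charged_mid's own z axis and vertical below 0.08 rad and ((horizontal distance between spent_mid and well0 below 0.006 m and z of spent_mid in the frame of well0 below 0.006 m) or (horizontal distance between spent_mid and well1 below 0.006 m and z of spent_mid in the frame of well1 below 0.006 m) or (horizontal distance between spent_mid and well2 below 0.006 m and z of spent_mid in the frame of well2 below 0.006 m)) and angle between spent_mid's own z axis and vertical below 0.12 rad and ((horizontal distance between charging_mid and well0 below 0.006 m and z of charging_mid in the frame of well0 below 0.006 m) or (horizontal distance between charging_mid and well1 below 0.006 m and z of charging_mid in the frame of well1 below 0.006 m) or (horizontal distance between charging_mid and well2 below 0.006 m and z of charging_mid in the frame of well2 below 0.006 m)) and linear speed of each of charged, spent below 0.02 m/s); the robot touches nothing.
It fails at once if a pack is pressed or pulled against the sprung carriage and its catch with more than 25 N (contact force between any of spent, charged and carriage above 25 N).
It fails at once if the robot presses on the light source itself with more than 30 N (contact force between any of the fingers, the arm and light_source above 30 N).
It fails at once if the charging pack is moved by more than 12 mm, or another thing on the bench by more than 30 mm (distance of charging_mid from where it was at the start of the episode above 0.012 m or distance of any of mug, dish, syringe, jar, carton, forceps from where it was at the start of the episode above 0.03 m).
It also fails if it takes over 70 s, if anything falls off the work surface, if the arm or the gripper's body presses on something with over 40 N, if the wrist force passes 120 N, or if a joint passes its speed limit or range.

## Working session

There is one attempt and no reset: what is moved stays moved. The work goes in short steps, Python scripts to look and compute and a tool call to move; the robot and the scene stay as the last step left them, time stands still between calls to the robot, and variables do not carry over. Pictures are saved under pics/ and viewed, at most 10 in all, crops included, and the job is handed in when it is done.

Besides the shell and the picture viewer there is one more tool, called after "Request:" by a JSON object that holds its "op" and its "data". send_rows: Moves the arm, as the interface text tells. Its arguments: {"type":"object","properties":{"motion":{"type":"string"}},"required":["motion"]}

```bash
mkdir -p pics; ls; python3 - <<'E'
from workcell import bot, vision
import cv2, numpy as np
o=bot.get_obs(); print(o)
for n in ("scene","side"):
    im=vision.camera(n); cv2.imwrite(f"pics/{n}0.png",im[...,::-1]); print(n,vision.camera_model(n))
im=vision.camera("wrist"); cv2.imwrite("pics/wrist0.png",im[...,::-1]); print(vision.camera_model("wrist"))
a=cv2.imread("pics/scene0.png");b=cv2.imread("pics/side0.png")
E
```

```text
pics
{'clock': 0.0, 'joint_pos': array([ 1.29798638e+00,  2.41423725e-01,  3.71712594e-03,  1.33519827e+00,
       -1.94243288e-05,  1.57079423e+00]), 'joint_vel': array([-0.00027677,  0.00124739, -0.00130277, -0.00018557,  0.00076218,
       -0.00074636]), 'tau': array([ 1.72853681e-03, -3.72317612e+01,  2.52407080e+01,  1.71447342e-02,
        3.65461510e-04, -9.62956861e-07]), 'eef_pos': array([0.13455376, 0.48089537, 0.23040488]), 'tool_rot': array([ 1.35981245e-01,  9.90710851e-01, -1.04579831e-03, -1.33741364e-04]), 'ft_force': array([-0.84360147, -0.64181831, -0.61076631]), 'ft_torque': array([-0.00450466, -0.00842981, -0.04200893]), 'grasp_force': 0.0, 'grip_width': 0.08560261480579305}
scene {'fov_y': 52.96469437260053, 'cx': 259.4117985079215, 'cy': 197.03138409492388, 'world_from_camera': array([[ 0.84484999,  0.43871597, -0.3061973 ,  0.82377816],
       [ 0.53485507, -0.67913614,  0.50269689, -0.35586503],
       [ 0.0125915 , -0.58847464, -0.80841762,  0.83894875],
       [ 0.        ,  0.        ,  0.        ,  1.        ]])}
side {'fov_y': 50.94921367997704, 'cx': 258.2312841279872, 'cy': 187.30525996765107, 'world_from_camera': array([[ 0.94251411, -0.23793268,  0.23463843,  0.35420607],
       [-0.33354642, -0.62709204,  0.70391929, -0.5163408 ],
       [-0.02034551, -0.74171667, -0.67040469,  0.69107667],
       [ 0.        ,  0.        ,  0.        ,  1.        ]])}
{'fov_y': 66.05315109733777, 'cx': 251.3832118291151, 'cy': 183.8316679514234, 'hand_eye': array([[-1.38636764e-03, -9.46735243e-01, -3.22010027e-01,
         8.28551126e-02],
       [ 9.99998884e-01, -1.13305746e-03, -9.74071099e-04,
        -8.70423618e-04],
       [ 5.57331575e-04, -3.22011018e-01,  9.46735757e-01,
        -1.41095617e-01],
       [ 0.00000000e+00,  0.00000000e+00,  0.00000000e+00,
         1.00000000e+00]])}
```

View pics/scene0.png

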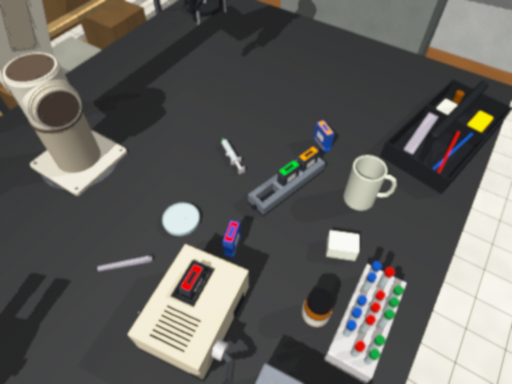

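View pics/side0.png

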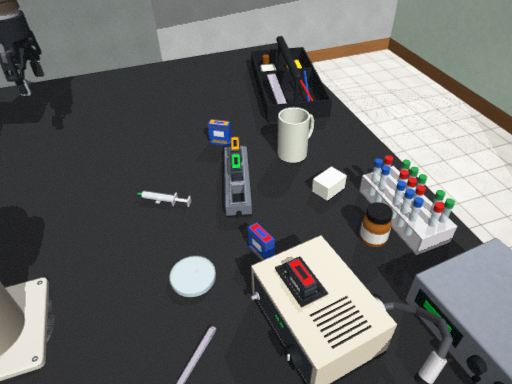

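Scene: red gauge on a dark pack in the bay at (190,277); red gauge on a blue pack at (232,232) is a look-alike. Charger has green (290,168) and amber (309,154); the blue one with amber at (323,133) is a look-alike. Side: bay red (300,275), blue/red (261,238), green (236,160), amber (235,144), blue/amber (219,130). The dark packs in the bay and charger are the ones meant; next I triangulate and make a crop to confirm.

```bash
cat > h.py <<'E'
import cv2, numpy as np
from workcell import bot, vision
from scipy.spatial.transform import Rotation as R
def f(m): return 192/np.tan(np.radians(m["fov_y"])/2)
def T(n,o=None):
    m=vision.camera_model(n)
    if n!="wrist": return m,m["world_from_camera"]
    o=o or bot.get_obs(); W=np.eye(4); W[:3,:3]=R.from_quat(o["tool_rot"]).as_matrix(); W[:3,3]=o["eef_pos"]
    return m,W@m["hand_eye"]
def ray(m,W,u,v):
    d=W[:3,:3]@np.array([(u-m["cx"])/f(m),(v-m["cy"])/f(m),1]); return W[:3,3],d/np.linalg.norm(d)
def onz(m,W,u,v,z):
    c,d=ray(m,W,u,v); return c+d*(z-c[2])/d[2]
def proj(m,W,P):
    p=(np.atleast_2d(P)-W[:3,3])@W[:3,:3]; return p[:,:2]/p[:,2:]*f(m)+[m["cx"],m["cy"]]
RNG={"red":[(0,6),(174,180)],"green":[(50,75)],"amber":[(12,24)]}
def blobs(im,col,amin=15):
    h=cv2.cvtColor(im,cv2.COLOR_RGB2HSV); k=np.zeros(im.shape[:2],np.uint8)
    for a,b in RNG[col]: k|=cv2.inRange(h,(a,170,120),(b,255,255))
    cs,_=cv2.findContours(k,cv2.RETR_EXTERNAL,cv2.CHAIN_APPROX_NONE)
    return [(c,cv2.minAreaRect(c)) for c in cs if cv2.contourArea(c)>amin]
E
python3 - <<'E'
from h import *
Z={"red":.129,"green":.078,"amber":.078}
for n in("scene","side"):
    im=cv2.imread(f"pics/{n}0.png")[...,::-1].copy(); m,W=T(n)
    for c in Z:
        for k,r in blobs(im,c):
            P=np.array([onz(m,W,*p,Z[c])[:2] for p in k[:,0]],np.float32)
            q=cv2.minAreaRect(P*1000)
            print(n,c,np.round(r[0]),"xy",np.round(q[0]),"size",np.round(q[1]),"ang",round(q[2]))
a=cv2.imread("pics/side0.png")[105:305,195:345]
b=cv2.imread("pics/scene0.png")[115:315,160:340]
cv2.imwrite("pics/crop.png",cv2.resize(np.hstack([a,b]),None,fx=2.4,fy=2.4,interpolation=2))
E
```

```text
scene red [360. 346.] xy [880. -94.] size [16. 14.] ang 74
scene red [370. 319.] xy [878. -40.] size [17. 13.] ang 88
scene red [375. 307.] xy [877. -13.] size [18. 12.] ang 73
scene red [380. 295.] xy [875.  14.] size [17. 13.] ang 74
scene red [390. 272.] xy [873.  71.] size [18. 21.] ang 21
scene red [191. 277.] xy [ 546. -152.] size [21. 54.] ang 8
scene red [448. 151.] xy [878. 467.] size [169.   9.] ang 89
scene green [374. 354.] xy [914. -75.] size [16. 13.] ang 56
scene green [379. 340.] xy [913. -46.] size [15. 14.] ang 72
scene green [390. 314.] xy [910.  13.] size [16. 13.] ang 71
scene green [393. 302.] xy [907.  43.] size [16. 14.] ang 57
scene green [398. 290.] xy [906.  71.] size [15. 13.] ang 69
scene green [289. 167.] xy [548. 238.] size [55. 22.] ang 75
scene amber [315. 313.] xy [785. -66.] size [51. 22.] ang 11
scene amber [308. 153.] xy [568. 311.] size [55. 22.] ang 74
scene amber [459.  97.] xy [844. 767.] size [19. 60.] ang 8
scene amber [492.  73.] xy [900. 944.] size [38. 93.] ang 87
scene amber [459.  62.] xy [797. 945.] size [29. 31.] ang 17
scene amber [4
[... 355 characters left out ...]
174.] xy [857.   3.] size [29. 14.] ang 56
side red [388. 160.] xy [854.  58.] size [26. 16.] ang 64
side red [306.  90.] xy [815. 415.] size [118.   8.] ang 82
side green [450. 203.] xy [938. -66.] size [25. 15.] ang 71
side green [441. 193.] xy [935. -35.] size [27. 13.] ang 52
side green [423. 178.] xy [933.  22.] size [25. 14.] ang 72
side green [415. 170.] xy [933.  53.] size [26. 14.] ang 76
side green [406. 164.] xy [930.  81.] size [27. 14.] ang 69
side green [236. 160.] xy [549. 240.] size [52. 17.] ang 73
side amber [378. 228.] xy [759. -74.] size [30. 48.] ang 69
side amber [234. 143.] xy [569. 311.] size [53. 18.] ang 73
side amber [266.  59.] xy [816. 750.] size [65. 18.] ang 69
```

View pics/crop.png

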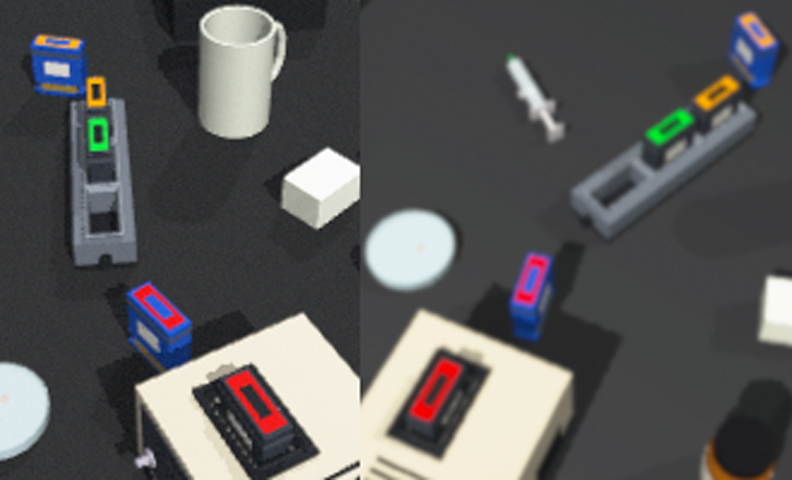

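The crop confirms it: the dark packs (red in the bay, green in the middle well, amber in the end well) are the ones meant, and the blue ones stand loose on the bench. The two views agree within 2 mm and the gauge sizes and well pitch (74.7 mm) fit. Moving above the bay.

Request:
{"op": "send_rows", "data": {"motion": "-1 -3.8 -3.3 0 0; -1 -7.5 -6.6 0 0; -1 -11.3 -9.9 0 0; -1 -15 -13.2 0 0; -1 -18.7 -16.5 0 0"}}

```text
clock: 0.65
eef_pos: [0.2708, 0.2704, 0.2312]
tool_rot: [0.136, 0.991, -0.0, 0.0]
ft_force: [1.0, 1.5, 0.7]
grip_width: 0.0853
grasp_force: 0.0
```

Request:
{"op": "send_rows", "data": {"motion": "-1 -3.8 -3.3 0 0; -1 -7.5 -6.6 0 0; -1 -11.3 -9.9 0 0; -1 -15 -13.2 0 0; -1 -18.7 -16.5 0 0"}}

```text
clock: 1.15
eef_pos: [0.4066, 0.0609, 0.2313]
tool_rot: [0.136, 0.991, 0.0, 0.0]
ft_force: [1.4, 0.9, 0.7]
grip_width: 0.0851
grasp_force: 0.0
```

Request:
{"op": "send_rows", "data": {"motion": "-1 -3.8 -3.3 0 0.15; -1 -7.5 -6.6 0 0.3; -1 -11.3 -9.9 0 0.45; -1 -15 -13.2 0 0.6; -1 -18.7 -16.5 0 0.75"}}

```text
clock: 1.65
eef_pos: [0.5422, -0.1484, 0.2309]
tool_rot: [0.492, 0.87, 0.0, -0.0]
ft_force: [0.6, 1.3, 0.7]
grip_width: 0.0852
grasp_force: 0.0
```

```bash
cat >> h.py <<'E'
def to(x,y,z,yaw):
    o=bot.get_obs(); M=R.from_quat(o["tool_rot"]).as_matrix()
    d=M.T@(np.array([x,y,z])-o["eef_pos"])*100
    tw=np.arctan2(M[1,1],M[0,1])-np.radians(yaw); tw=(tw+np.pi/2)%np.pi-np.pi/2
    print("eef",np.round(o["eef_pos"],4),"yaw",np.round(np.degrees(np.arctan2(M[1,1],M[0,1])),1),"cm",np.round(d,2),"twist",round(tw,3),"F",np.round(o["ft_force"],1),"w",round(o["grip_width"],4),"tilt",np.round(M[:2,2],4),"t",o["clock"])
E
python3 -c "
from h import *
to(.547,-.152,.23,8)"
```

```text
eef [ 0.5422 -0.1484  0.2309] yaw 31.0 cm [-0.56  0.23  0.09] twist 0.402 F [0.6 1.3 0.7] w 0.0852 tilt [-0.0004  0.0003] t 1.65
```

Request:
{"op": "send_rows", "data": {"motion": "1 -0.56 0.23 0 0.14; 1 -0.56 0.23 0 0.28; 1 -0.56 0.23 0 0.4; 1 -0.56 0.23 0 0.4; 1 -0.56 0.23 0 0.4"}}

```text
clock: 2.15
eef_pos: [0.5463, -0.1498, 0.231]
tool_rot: [0.652, 0.758, -0.0, -0.0]
ft_force: [0.3, -0.1, -0.3]
grip_width: 0.0122
grasp_force: 0.0
```

```bash
cat >> h.py <<'E'
def look(col,z,tag):
    o=bot.get_obs(); im=vision.camera("wrist"); cv2.imwrite(f"pics/{tag}.png",im[...,::-1]); m,W=T("wrist",o)
    for k,r in blobs(im,col,60):
        q=cv2.minAreaRect(np.array([onz(m,W,*p,z)[:2] for p in k[:,0]],np.float32)*1000)
        print(col,np.round(r[0]),"xy",np.round(q[0],1),"size",np.round(q[1],1),"ang",round(q[2],1))
E
python3 -c "
from h import *
look('red',.129,'w1'); to(.547,-.152,.155,8)"
```

```text
red [253. 186.] xy [ 547.7 -153.1] size [17.5 50.1] ang 8.0
red [262.  14.] xy [534.3 -20.5] size [13.2 20.2] ang 17.8
eef [ 0.5463 -0.1498  0.2311] yaw 8.6 cm [-0.23  0.04  7.61] twist 0.011 F [-0.1  0.4  1.1] w 0.0047 tilt [-0.0004  0.0001] t 2.2
```

View pics/w1.png

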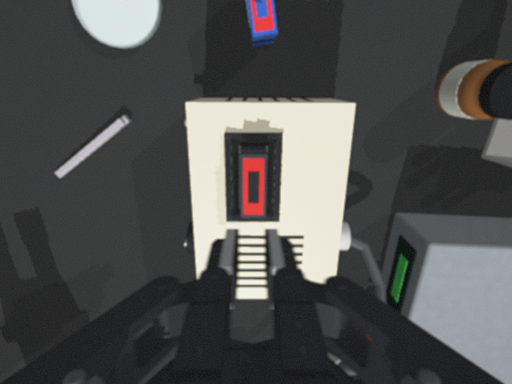

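The wrist view shows the dark red-gauge pack straight under the tool at (253,186), held low in the black rim; position agrees within 1.5 mm. Descending to just above its top.

Request:
{"op": "send_rows", "data": {"motion": "1 -0.26 0.07 3 0; 1 -0.26 0.07 6 0; 1 -0.26 0.07 8.5 0; 1 -0.26 0.07 9.2 0; 1 -0.26 0.07 9.2 0"}}

```text
clock: 2.7
eef_pos: [0.5467, -0.152, 0.1384]
tool_rot: [0.652, 0.758, -0.001, -0.001]
ft_force: [-0.1, -0.4, -0.5]
grip_width: 0.0002
grasp_force: 0.0
```

Request:
{"op": "send_rows", "data": {"motion": "1 0 0 0.3 0; 1 0 0 0.6 0; 1 0 0 0.8 0; 1 0 0 1.0 0; 1 0 0 1.0 0"}}

```text
clock: 3.2
eef_pos: [0.5479, -0.1525, 0.1297]
tool_rot: [0.653, 0.757, 0.0, 0.0]
ft_force: [0.9, 0.5, 0.7]
grip_width: -0.0002
grasp_force: 0.4
```

Request:
{"op": "send_rows", "data": {"motion": "1 0 0 0.1 0; 1 0 0 0.2 0; 1 0 0 0.25 0; 1 0 0 0.25 0"}}

```text
clock: 3.6
eef_pos: [0.548, -0.1525, 0.1278]
tool_rot: [0.653, 0.757, 0.0, 0.001]
ft_force: [-1.5, -0.1, 5.3]
grip_width: -0.0001
grasp_force: 2.8
```

Request:
{"op": "send_rows", "data": {"motion": "1 0 0 0.1 0; 1 0 0 0.1 0; 1 0 0 0.2 0; 1 0 0 0.2 0"}}

```text
clock: 4.0
eef_pos: [0.548, -0.1526, 0.1259]
tool_rot: [0.653, 0.757, 0.0, 0.001]
ft_force: [-0.8, -0.9, 5.3]
grip_width: -0.0003
grasp_force: 3.0
```

Request:
{"op": "send_rows", "data": {"motion": "1 0 0 0.05 0; 1 0 0 0.1 0; 1 0 0 0.1 0"}}

```text
clock: 4.3
eef_pos: [0.5481, -0.1526, 0.125]
tool_rot: [0.653, 0.757, 0.0, 0.001]
ft_force: [-0.7, 0.0, 6.1]
grip_width: 0.0001
grasp_force: 3.1
```

Request:
{"op": "send_rows", "data": {"motion": "1 0 0 0.05 0; 1 0 0 0.1 0; 1 0 0 0.1 0"}}

```text
clock: 4.6
eef_pos: [0.5481, -0.1525, 0.124]
tool_rot: [0.653, 0.757, 0.0, 0.001]
ft_force: [-0.8, 0.7, 6.2]
grip_width: 0.0001
grasp_force: 3.2
```

Request:
{"op": "send_rows", "data": {"motion": "1 0 0 0.06 0; 1 0 0 0.12 0; 1 0 0 0.12 0"}}

```text
clock: 4.9
eef_pos: [0.5481, -0.1526, 0.1228]
tool_rot: [0.653, 0.757, 0.0, 0.001]
ft_force: [-1.2, 1.1, 6.1]
grip_width: -0.0002
grasp_force: 3.3
```

Request:
{"op": "send_rows", "data": {"motion": "1 0 0 0.06 0; 1 0 0 0.12 0; 1 0 0 0.12 0"}}

```text
clock: 5.2
eef_pos: [0.5481, -0.1525, 0.1217]
tool_rot: [0.653, 0.757, 0.0, 0.001]
ft_force: [-2.1, 0.3, 6.7]
grip_width: -0.0
grasp_force: 3.4
```

Request:
{"op": "send_rows", "data": {"motion": "1 0 0 0.06 0; 1 0 0 0.12 0; 1 0 0 0.12 0"}}

```text
clock: 5.5
eef_pos: [0.5482, -0.1526, 0.1205]
tool_rot: [0.653, 0.757, 0.0, 0.001]
ft_force: [-2.4, -0.3, 7.2]
grip_width: 0.0002
grasp_force: 3.5
```

Request:
{"op": "send_rows", "data": {"motion": "1 0 0 0.06 0; 1 0 0 0.12 0; 1 0 0 0.12 0"}}

```text
clock: 5.8
eef_pos: [0.5482, -0.1526, 0.1194]
tool_rot: [0.653, 0.757, 0.0, 0.001]
ft_force: [-1.4, 0.1, 7.3]
grip_width: 0.0001
grasp_force: 3.6
```

Request:
{"op": "send_rows", "data": {"motion": "1 0 0 0.06 0; 1 0 0 0.12 0; 1 0 0 0.12 0"}}

```text
clock: 6.1
eef_pos: [0.5482, -0.1525, 0.1183]
tool_rot: [0.653, 0.757, 0.0, 0.001]
ft_force: [-2.1, 0.8, 7.1]
grip_width: -0.0004
grasp_force: 3.7
```

Request:
{"op": "send_rows", "data": {"motion": "1 0 0 0.06 0; 1 0 0 0.12 0; 1 0 0 0.12 0"}}

```text
clock: 6.4
eef_pos: [0.5482, -0.1525, 0.1171]
tool_rot: [0.653, 0.757, 0.001, 0.001]
ft_force: [-1.3, -0.4, 7.9]
grip_width: 0.0001
grasp_force: 3.9
```

Request:
{"op": "send_rows", "data": {"motion": "1 0 0 0.06 0; 1 0 0 0.12 0; 1 0 0 0.12 0"}}

```text
clock: 6.7
eef_pos: [0.5485, -0.1526, 0.1165]
tool_rot: [0.653, 0.757, 0.001, 0.001]
ft_force: [-1.5, 1.2, 10.4]
grip_width: 0.0003
grasp_force: 5.0
```

Request:
{"op": "send_rows", "data": {"motion": "1 0 0 0.08 0; 1 0 0 0.08 0; 1 0 0 0.08 0"}}

```text
clock: 7.0
eef_pos: [0.5487, -0.1526, 0.1161]
tool_rot: [0.653, 0.757, 0.001, 0.002]
ft_force: [-2.9, 1.0, 11.6]
grip_width: -0.0003
grasp_force: 5.8
```

Request:
{"op": "send_rows", "data": {"motion": "1 0 0 0.08 0; 1 0 0 0.08 0; 1 0 0 0.08 0"}}

```text
clock: 7.3
eef_pos: [0.5489, -0.1526, 0.1157]
tool_rot: [0.653, 0.757, 0.001, 0.002]
ft_force: [-3.0, 2.1, 13.2]
grip_width: -0.0001
grasp_force: 6.6
```

Request:
{"op": "send_rows", "data": {"motion": "1 0 0 0.08 0; 1 0 0 0.08 0; 1 0 0 0.08 0"}}

```text
clock: 7.6
eef_pos: [0.5493, -0.1525, 0.1156]
tool_rot: [0.653, 0.758, 0.001, 0.002]
ft_force: [-2.6, 1.5, 15.4]
grip_width: -0.0001
grasp_force: 7.9
```

About 15 N, firm end felt. Letting up and checking.

Request:
{"op": "send_rows", "data": {"motion": "1 0 0 -1.5 0; 1 0 0 -4 0; 1 0 0 -8 0; -1 0 0 -11.4 0; -1 0 0 -11.4 0"}}

```text
clock: 8.1
eef_pos: [0.5504, -0.1532, 0.2317]
tool_rot: [0.653, 0.757, 0.002, 0.005]
ft_force: [0.8, -0.3, 0.5]
grip_width: 0.0281
grasp_force: 0.0
```

```bash
python3 -c "
from h import *
look('red',.142,'w2'); to(.5477,-.1527,.25,8)
im=vision.camera('side')
m,W=T('side')
for k,r in blobs(im,'red',60)[:3]: print(r[0], onz(m,W,*r[0],.142))
"
```

```text
red [248. 185.] xy [ 547.3 -152.3] size [17.1 50.9] ang 7.5
red [256.  12.] xy [535.4 -25.5] size [12.5 15.5] ang 17.3
eef [ 0.5492 -0.1528  0.2288] yaw 8.5 cm [ 0.03 -0.14 -2.12] twist 0.008 F [-0.5 -0.   0.1] w 0.0357 tilt [ 0.0059 -0.0016] t 8.15
(301.6800231933594, 267.7400207519531) [ 0.54741455 -0.15316472  0.142     ]
(260.75, 232.25) [ 0.51019449 -0.05572524  0.142     ]
```

The pack rose (side view row 272 → 268, consistent with z = 0.142). Open and descend to grasp.

Request:
{"op": "send_rows", "data": {"motion": "-1 0 -0.14 0 0.01; -1 0 -0.14 0 0.01; -1 0 -0.14 0 0.01; -1 0 -0.14 2 0.01; -1 0 -0.14 4 0.01"}}

```text
clock: 8.7
eef_pos: [0.5464, -0.1527, 0.1855]
tool_rot: [0.657, 0.754, 0.0, 0.0]
ft_force: [-1.0, -0.4, -0.4]
grip_width: 0.0855
grasp_force: 0.0
```

```bash
python3 -c "
from h import *
to(.5473,-.1526,.118,8)"
```

```text
eef [ 0.5464 -0.1527  0.1855] yaw 7.9 cm [-0.    0.08  6.75] twist -0.002 F [-1.  -0.4 -0.4] w 0.0855 tilt [ 0.0008 -0.0002] t 8.7
```

Request:
{"op": "send_rows", "data": {"motion": "-1 0 0.08 3 0; -1 0 0.08 6 0; -1 0 0.08 6.7 0; -1 0 0.08 6.7 0"}}

```text
clock: 9.1
eef_pos: [0.5457, -0.1521, 0.1174]
tool_rot: [0.657, 0.754, -0.001, -0.002]
ft_force: [0.0, 0.5, 0.3]
grip_width: 0.0855
grasp_force: 0.0
```

Request:
{"op": "send_rows", "data": {"motion": "1 0 0 0 0; 1 0 0 0 0; 1 0 0 0 0; 1 0 0 0 0; 1 0 0 0 0"}}

```text
clock: 9.6
eef_pos: [0.5475, -0.1526, 0.12]
tool_rot: [0.657, 0.754, 0.0, 0.001]
ft_force: [-0.4, -0.3, 3.4]
grip_width: 0.0225
grasp_force: 63.2
```

Request:
{"op": "send_rows", "data": {"motion": "1 0 0 -1 0; 1 0 0 -2 0; 1 0 0 -4 0; 1 0 0 -7 0; 1 0 0 -9 0"}}

```text
clock: 10.1
eef_pos: [0.5473, -0.1526, 0.2115]
tool_rot: [0.657, 0.754, 0.0, 0.001]
ft_force: [0.5, 0.1, -2.0]
grip_width: 0.0227
grasp_force: 64.0
```

```bash
python3 -c "
from h import *
to(.529,.168,.208,-15.5)
look('red',.232,'w3')"
```

```text
eef [ 0.5473 -0.1526  0.2115] yaw 7.9 cm [32.01  2.6   0.33] twist 0.408 F [ 0.5  0.1 -2. ] w 0.0227 tilt [ 0.0017 -0.0006] t 10.1
red [251. 264.] xy [ 547.  -153.4] size [17.6 51.4] ang 8.6
red [261.  10.] xy [535.6 -46.1] size [7.1 7.2] ang 16.3
```

Request:
{"op": "send_rows", "data": {"motion": "1 5 0.4 0 0; 1 9.9 0.8 0 0; 1 14.8 1.2 0 0; 1 19.7 1.6 0 0; 1 24.6 2 0 0"}}

```text
clock: 10.65
eef_pos: [0.5322, 0.0955, 0.2089]
tool_rot: [0.657, 0.754, -0.0, -0.0]
ft_force: [0.2, -0.0, -1.6]
grip_width: 0.0226
grasp_force: 64.0
```

Request:
{"op": "send_rows", "data": {"motion": "1 4 0.3 0 0.14; 1 7.4 0.6 0 0.28; 1 7.4 0.6 0 0.408; 1 7.4 0.6 0 0.408; 1 7.4 0.6 0 0.408"}}

```text
clock: 11.15
eef_pos: [0.5284, 0.1678, 0.2087]
tool_rot: [0.795, 0.607, -0.0, -0.0]
ft_force: [0.1, 0.1, -2.3]
grip_width: 0.0227
grasp_force: 64.0
```

```bash
python3 -c "
from h import *
to(.529,.168,.116,-15.5)
look('green',.078,'w4');look('amber',.078,'w4');look('red',.232,'w4')"
```

```text
eef [0.5284 0.1678 0.2087] yaw -15.3 cm [0.04 0.06 9.27] twist 0.003 F [ 0.1  0.1 -2.3] w 0.0227 tilt [-0.0007 -0.0005] t 11.15
red [257. 243.] xy [534.9 179.2] size [26.  11.4] ang 75.6
```

View pics/w4.png

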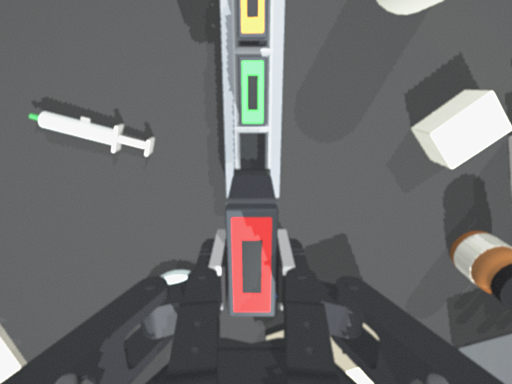

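The wrist view shows the red pack held square at (252,262), the empty well just ahead at (252,152), green at (253,92), amber at (252,15). Colours are paler here, so I loosen the threshold and check the well position.

```bash
sed -i 's/(a,170,120)/(a,100,120)/' h.py; python3 -c "
from h import *
look('green',.078,'w5');look('red',.232,'w5')
m,W=T('wrist')
# predicted outlines: well0 mouth corners & charger top corners
a=np.radians(-15.5);ex=np.array([np.cos(a),np.sin(a)]);ey=np.array([-ex[1],ex[0]])
c1=np.array([.5487,.2393])
im=cv2.imread('pics/w5.png')
def box(c,hx,hy,z,col):
    P=[np.r_[c+sx*hx*ex+sy*hy*ey,z] for sx,sy in((1,1),(1,-1),(-1,-1),(-1,1))]
    cv2.polylines(im,[np.int32(proj(m,W,P)*16)],True,col,1,cv2.LINE_AA,4)
box(c1,.030,.116,.042,(0,255,255)); box(c1-.074*ey,.017,.035,.042,(255,0,255)); box(c1,.012,.03,.078,(255,255,0))
cv2.imwrite('pics/w5o.png',cv2.resize(im[0:300,150:350],None,fx=2.0,fy=2.0,interpolation=2))
print(c1-.074*ey)
"
```

```text
green [252.  92.] xy [549.1 238.5] size [53.2 19.5] ang 75.2
red [251. 264.] xy [529.  167.7] size [51.8 18.6] ang 74.5
[0.52892436 0.16799135]
```

View pics/w5o.png

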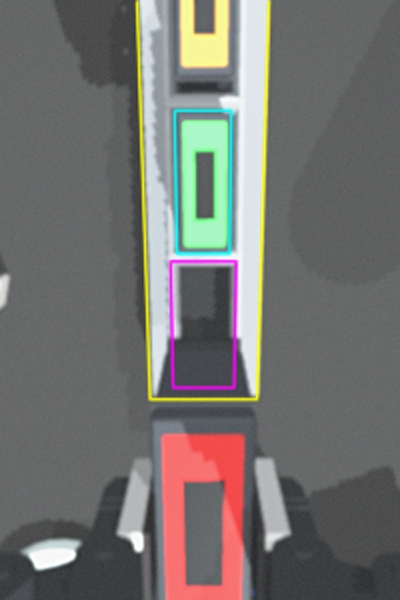

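Overlay fits charger, well and green pack within about 1 mm. Lowering in stages.

Request:
{"op": "send_rows", "data": {"motion": "1 0 0 4 0; 1 0 0 8 0; 1 0 0 11 0; 1 0 0 12.8 0; 1 0 0 12.8 0"}}

```text
clock: 11.9
eef_pos: [0.5273, 0.1668, 0.0784]
tool_rot: [0.796, 0.605, -0.002, -0.001]
ft_force: [-0.2, -0.6, -1.5]
grip_width: 0.0228
grasp_force: 64.3
```

Request:
{"op": "send_rows", "data": {"motion": "1 0 0 0.5 0; 1 0 0 1 0; 1 0 0 1.4 0; 1 0 0 1.8 0; 1 0 0 1.8 0"}}

```text
clock: 12.4
eef_pos: [0.5284, 0.168, 0.0627]
tool_rot: [0.796, 0.606, -0.0, -0.0]
ft_force: [0.2, -0.5, -2.1]
grip_width: 0.0225
grasp_force: 64.3
```

Going in freely; lower to the floor by feel.

Request:
{"op": "send_rows", "data": {"motion": "1 0 0 0.2 0; 1 0 0 0.4 0; 1 0 0 0.5 0; 1 0 0 0.5 0"}}

```text
clock: 12.8
eef_pos: [0.5285, 0.168, 0.0578]
tool_rot: [0.796, 0.606, -0.0, -0.0]
ft_force: [0.2, -0.4, -2.9]
grip_width: 0.0228
grasp_force: 64.3
```

Request:
{"op": "send_rows", "data": {"motion": "1 0 0 0.1 0; 1 0 0 0.2 0; 1 0 0 0.25 0; 1 0 0 0.25 0"}}

```text
clock: 13.2
eef_pos: [0.5289, 0.1681, 0.0562]
tool_rot: [0.796, 0.606, 0.0, 0.0]
ft_force: [-1.2, -0.1, 4.5]
grip_width: 0.0228
grasp_force: 65.1
```

Floor met. Release and rise.

Request:
{"op": "send_rows", "data": {"motion": "-1 0 0 -0.1 0; -1 0 0 -0.1 0; -1 0 0 -0.1 0; -1 0 0 -0.1 0; -1 0 0 -0.1 0"}}

```text
clock: 13.7
eef_pos: [0.5287, 0.168, 0.0564]
tool_rot: [0.796, 0.605, -0.0, -0.0]
ft_force: [-0.4, -0.3, 0.3]
grip_width: 0.0854
grasp_force: 0.0
```

Request:
{"op": "send_rows", "data": {"motion": "-1 0 0 -3 0; -1 0 0 -6 0; -1 0 0 -9 0; -1 0 0 -11 0; -1 0 0 -11 0"}}

```text
clock: 14.2
eef_pos: [0.531, 0.1688, 0.1701]
tool_rot: [0.796, 0.606, 0.003, 0.001]
ft_force: [0.7, -0.3, 0.4]
grip_width: 0.0855
grasp_force: 0.0
```

```bash
python3 -c "
from h import *
look('red',.078,'w6');look('green',.078,'w6')
to(.549,.2388,.167,-15.2)
for n in('scene','side'):
    im=vision.camera(n);m,W=T(n)
    for c in('red','green','amber'):
        for k,r in blobs(im,c,20):
            p=onz(m,W,*r[0],.078)
            if .48<p[0]<.62 and .1<p[1]<.35: print(n,c,p)
"
```

```text
red [292. 328.] xy [530.4  12.9] size [16.6 47. ] ang 16.5
red [248. 188.] xy [528.7 167.7] size [53.5 19.3] ang 75.0
green [250.  95.] xy [548.7 238.4] size [52.8 19.1] ang 75.2
eef [0.5287 0.1681 0.1664] yaw -15.5 cm [ 7.36  0.07 -0.06] twist -0.005 F [ 0.5 -0.  -0.1] w 0.0855 tilt [0.0005 0.0002] t 14.3
scene red [0.52787513 0.16682239 0.078     ]
scene green [0.54813884 0.23838725 0.078     ]
scene amber [0.56695303 0.31008106 0.078     ]
side red [0.52845376 0.16782276 0.078     ]
side green [0.54818021 0.24010253 0.078     ]
side amber [0.568379   0.31043521 0.078     ]
```

Red stands in well0 in line with the others at the same height. Now the charged (green) pack.

Request:
{"op": "send_rows", "data": {"motion": "-1 4 0.07 0 0; -1 7.36 0.07 0 0; -1 7.36 0.07 0 0; -1 7.36 0.07 0 0"}}

```text
clock: 14.8
eef_pos: [0.548, 0.2389, 0.1645]
tool_rot: [0.795, 0.606, -0.002, -0.0]
ft_force: [-0.0, 0.3, 0.7]
grip_width: 0.0853
grasp_force: 0.0
```

Request:
{"op": "send_rows", "data": {"motion": "-1 0 0 4 0; -1 0 0 8 0; -1 0 0 10.8 0; -1 0 0 10.8 0; -1 0 0 10.8 0"}}

```text
clock: 15.3
eef_pos: [0.5485, 0.2377, 0.0583]
tool_rot: [0.796, 0.605, -0.001, -0.0]
ft_force: [0.3, -0.1, 0.7]
grip_width: 0.0852
grasp_force: 0.0
```

Request:
{"op": "send_rows", "data": {"motion": "1 0 0 0 0; 1 0 0 0 0; 1 0 0 0 0; 1 0 0 0 0; 1 0 0 0 0"}}

```text
clock: 15.8
eef_pos: [0.5497, 0.2392, 0.0596]
tool_rot: [0.796, 0.606, 0.001, 0.0]
ft_force: [-1.0, 1.1, 10.0]
grip_width: 0.023
grasp_force: 61.1
```

Request:
{"op": "send_rows", "data": {"motion": "1 0 0 -2 0; 1 0 0 -5 0; 1 0 0 -9 0; 1 0 0 -13 0; 1 0 0 -16 0"}}

```text
clock: 16.3
eef_pos: [0.5492, 0.239, 0.221]
tool_rot: [0.796, 0.606, 0.001, 0.0]
ft_force: [0.9, 0.5, -1.4]
grip_width: 0.0223
grasp_force: 65.4
```

```bash
python3 -c "
from h import *
look('green',.238,'w7');look('amber',.078,'w7')
to(.5475,-.1527,.215,8)"
```

```text
green [251. 260.] xy [549.1 238.4] size [52.6 19. ] ang 74.5
amber [467. 306.] xy [756.7   2.1] size [53.  48.3] ang 30.6
amber [248.  95.] xy [569.2 309.9] size [28.9  8.6] ang 74.4
eef [0.5515 0.2399 0.2239] yaw -15.5 cm [-37.95  10.08   0.74] twist -0.41 F [ 0.6  0.6 -1.9] w 0.0226 tilt [0.0091 0.0039] t 16.4
```

Request:
{"op": "send_rows", "data": {"motion": "1 -4.8 1.3 0.7 0; 1 -9.5 2.5 0.7 0; 1 -14.2 3.8 0.7 0; 1 -19 5 0.7 0; 1 -23.7 6.3 0.7 0"}}

```text
clock: 16.9
eef_pos: [0.5451, -0.0082, 0.2097]
tool_rot: [0.796, 0.606, -0.001, -0.001]
ft_force: [1.2, 1.0, -1.5]
grip_width: 0.0226
grasp_force: 65.3
```

Request:
{"op": "send_rows", "data": {"motion": "1 -4.8 1.3 0 -0.14; 1 -9.5 2.5 0 -0.28; 1 -14.2 3.8 0 -0.41; 1 -14.2 3.8 0 -0.41; 1 -14.2 3.8 0 -0.41"}}

```text
clock: 17.4
eef_pos: [0.5441, -0.1548, 0.2096]
tool_rot: [0.658, 0.753, -0.001, -0.001]
ft_force: [0.9, 0.8, -1.6]
grip_width: 0.0225
grasp_force: 65.3
```

```bash
python3 -c "
from h import *
look('green',.238,'w8')
to(.5475,-.1527,.165,8)"
```

```text
green [251. 260.] xy [ 542.9 -147.9] size [17.2 47.7] ang 8.0
eef [ 0.5443 -0.1534  0.2099] yaw 7.9 cm [0.01 0.33 4.49] twist -0.002 F [ 0.  -0.6 -2.2] w 0.0224 tilt [-0.0028  0.0014] t 17.45
```

Request:
{"op": "send_rows", "data": {"motion": "1 0 0.33 0 0; 1 0 0.33 0 0; 1 0 0.33 0 0; 1 0 0.33 0 0; 1 0 0.33 0 0"}}

```text
clock: 17.95
eef_pos: [0.5486, -0.1523, 0.2116]
tool_rot: [0.656, 0.755, 0.0, 0.0]
ft_force: [-1.3, -0.1, -2.1]
grip_width: 0.0228
grasp_force: 65.3
```

```bash
python3 -c "
from h import *
for z in(.226,.231): look('green',z,'w9')
to(.5475,-.1527,.165,8)"
```

```text
green [251. 260.] xy [ 548.6 -154.7] size [19.2 53.7] ang 8.3
green [251. 260.] xy [ 548.1 -151.6] size [18.5 51.6] ang 8.2
eef [ 0.5486 -0.1527  0.2116] yaw 8.0 cm [ 0.01 -0.11  4.66] twist 0.001 F [ 0.4 -0.2 -1.6] w 0.0224 tilt [ 0.0002 -0.    ] t 18.05
```

View pics/w9.png

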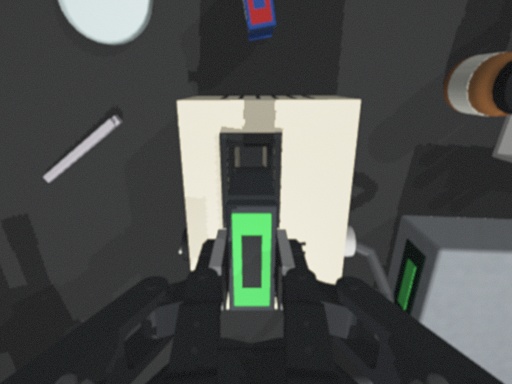

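The view shows the green pack held square at (252,260) with the bay's empty mouth aligned at (250,165). A 1 mm shift, then lower in.

Request:
{"op": "send_rows", "data": {"motion": "1 0 -0.1 2 0; 1 0 -0.1 4 0; 1 0 -0.1 4.8 0; 1 0 -0.1 4.8 0; 1 0 -0.1 4.8 0"}}

```text
clock: 18.55
eef_pos: [0.5479, -0.1532, 0.1641]
tool_rot: [0.656, 0.755, 0.0, 0.0]
ft_force: [-0.1, -0.3, -1.1]
grip_width: 0.0226
grasp_force: 65.3
```

Request:
{"op": "send_rows", "data": {"motion": "1 0 0 0.5 0; 1 0 0 1 0; 1 0 0 1.5 0; 1 0 0 2 0; 1 0 0 2 0"}}

```text
clock: 19.05
eef_pos: [0.5468, -0.1529, 0.1424]
tool_rot: [0.656, 0.755, -0.0, -0.001]
ft_force: [-0.3, -0.2, -1.4]
grip_width: 0.0229
grasp_force: 65.3
```

Request:
{"op": "send_rows", "data": {"motion": "1 0 0 0.5 0; 1 0 0 1 0; 1 0 0 1.4 0; 1 0 0 1.6 0; 1 0 0 1.6 0"}}

```text
clock: 19.55
eef_pos: [0.5472, -0.153, 0.127]
tool_rot: [0.656, 0.755, -0.0, -0.0]
ft_force: [-1.0, -0.1, -1.2]
grip_width: 0.0221
grasp_force: 65.3
```

Request:
{"op": "send_rows", "data": {"motion": "1 0 0 0.1 0; 1 0 0 0.2 0; 1 0 0 0.3 0; 1 0 0 0.3 0"}}

```text
clock: 19.95
eef_pos: [0.5475, -0.1531, 0.1244]
tool_rot: [0.656, 0.755, -0.0, -0.0]
ft_force: [-0.1, 0.4, -1.0]
grip_width: 0.0225
grasp_force: 65.3
```

Request:
{"op": "send_rows", "data": {"motion": "1 0 0 0.1 0; 1 0 0 0.1 0; 1 0 0 0.1 0"}}

```text
clock: 20.25
eef_pos: [0.5477, -0.1531, 0.1239]
tool_rot: [0.656, 0.755, 0.0, 0.0]
ft_force: [-1.1, 0.1, 0.8]
grip_width: 0.0223
grasp_force: 65.5
```

Request:
{"op": "send_rows", "data": {"motion": "-1 0 0 0 0; -1 0 0 0 0; -1 0 0 0 0; -1 0 0 0 0; -1 0 0 0 0"}}

```text
clock: 20.75
eef_pos: [0.5476, -0.1531, 0.1235]
tool_rot: [0.656, 0.755, 0.0, 0.0]
ft_force: [-0.6, -0.5, 0.3]
grip_width: 0.0851
grasp_force: 0.0
```

Request:
{"op": "send_rows", "data": {"motion": "-1 0 0 -3 0; -1 0 0 -6 0; -1 0 0 -10 0; 1 0 0 -10 0; 1 0 0 -10 0"}}

```text
clock: 21.25
eef_pos: [0.5483, -0.1533, 0.2247]
tool_rot: [0.656, 0.755, 0.001, 0.001]
ft_force: [0.1, -0.1, -0.5]
grip_width: 0.0591
grasp_force: 0.0
```

```bash
python3 -c "
from h import *
look('green',.142,'w10')
to(.5475,-.1527,.146,8)
im=vision.camera('side');m,W=T('side')
for k,r in blobs(im,'green',60):
    if r[0][0]<350: print(r[0],onz(m,W,*r[0],.142))"
```

```text
green [251. 189.] xy [ 547.6 -153. ] size [19.1 53.3] ang 7.3
eef [ 0.5474 -0.153   0.2233] yaw 8.0 cm [0.03 0.02 7.73] twist 0.0 F [-0.4  0.3 -0.4] w 0.0517 tilt [-0.0001 -0.    ] t 21.3
(301.82000732421875, 267.7600402832031) [ 0.54761535 -0.15328252  0.142     ]
```

Green pack stands free on the carriage at the right height. Close fingers and press; the end stop can't come before z ≈ 0.123.

Request:
{"op": "send_rows", "data": {"motion": "1 0.02 0.02 0 0; 1 0.02 0.02 0 0; 1 0.02 0.02 3 0; 1 0.02 0.02 6 0; 1 0.02 0.02 7.6 0"}}

```text
clock: 21.85
eef_pos: [0.5459, -0.1524, 0.1442]
tool_rot: [0.656, 0.755, -0.001, -0.002]
ft_force: [0.4, -0.5, 0.9]
grip_width: 0.0002
grasp_force: 0.0
```

Request:
{"op": "send_rows", "data": {"motion": "1 0 0 0.2 0; 1 0 0 0.4 0; 1 0 0 0.6 0; 1 0 0 0.8 0; 1 0 0 0.8 0"}}

```text
clock: 22.35
eef_pos: [0.5484, -0.1531, 0.1406]
tool_rot: [0.656, 0.755, 0.0, 0.001]
ft_force: [0.1, 0.3, 3.5]
grip_width: -0.0
grasp_force: 1.5
```

Request:
{"op": "send_rows", "data": {"motion": "1 0 0 0.2 0; 1 0 0 0.4 0; 1 0 0 0.6 0; 1 0 0 0.8 0; 1 0 0 0.8 0"}}

```text
clock: 22.85
eef_pos: [0.5482, -0.1531, 0.1317]
tool_rot: [0.656, 0.755, 0.0, 0.001]
ft_force: [0.8, -0.2, 5.3]
grip_width: 0.0001
grasp_force: 2.4
```

Request:
{"op": "send_rows", "data": {"motion": "1 0 0 0.2 0; 1 0 0 0.4 0; 1 0 0 0.6 0; 1 0 0 0.7 0; 1 0 0 0.7 0"}}

```text
clock: 23.35
eef_pos: [0.5483, -0.1531, 0.125]
tool_rot: [0.656, 0.755, 0.0, 0.001]
ft_force: [0.5, 0.1, 5.2]
grip_width: 0.0002
grasp_force: 3.1
```

Request:
{"op": "send_rows", "data": {"motion": "1 0 0 0.1 0; 1 0 0 0.2 0; 1 0 0 0.2 0"}}

```text
clock: 23.65
eef_pos: [0.5484, -0.1531, 0.1232]
tool_rot: [0.656, 0.755, 0.0, 0.001]
ft_force: [0.5, -1.0, 6.8]
grip_width: 0.0001
grasp_force: 3.2
```

Measured stiffness at the stop was about 3 N/mm, so 1.5–2 mm steps stay safe.

Request:
{"op": "send_rows", "data": {"motion": "1 0 0 0.1 0; 1 0 0 0.2 0; 1 0 0 0.2 0"}}

```text
clock: 23.95
eef_pos: [0.5484, -0.1531, 0.1212]
tool_rot: [0.656, 0.755, 0.0, 0.001]
ft_force: [-0.7, -0.1, 6.9]
grip_width: -0.0001
grasp_force: 3.4
```

Request:
{"op": "send_rows", "data": {"motion": "1 0 0 0.1 0; 1 0 0 0.2 0; 1 0 0 0.2 0"}}

```text
clock: 24.25
eef_pos: [0.5484, -0.1531, 0.1193]
tool_rot: [0.656, 0.755, 0.0, 0.001]
ft_force: [0.3, 0.4, 7.2]
grip_width: 0.0002
grasp_force: 3.6
```

Request:
{"op": "send_rows", "data": {"motion": "1 0 0 0.1 0; 1 0 0 0.2 0; 1 0 0 0.2 0"}}

```text
clock: 24.55
eef_pos: [0.5484, -0.1531, 0.1174]
tool_rot: [0.656, 0.755, 0.0, 0.001]
ft_force: [0.1, 0.3, 8.1]
grip_width: -0.0001
grasp_force: 3.8
```

Request:
{"op": "send_rows", "data": {"motion": "1 0 0 0.1 0; 1 0 0 0.15 0; 1 0 0 0.15 0"}}

```text
clock: 24.85
eef_pos: [0.5485, -0.1531, 0.1164]
tool_rot: [0.656, 0.755, 0.001, 0.001]
ft_force: [-1.5, 0.9, 10.0]
grip_width: 0.0001
grasp_force: 5.0
```

Request:
{"op": "send_rows", "data": {"motion": "1 0 0 0.1 0; 1 0 0 0.15 0; 1 0 0 0.15 0"}}

```text
clock: 25.15
eef_pos: [0.5487, -0.1531, 0.1157]
tool_rot: [0.656, 0.755, 0.001, 0.002]
ft_force: [-2.5, 1.1, 12.3]
grip_width: 0.0002
grasp_force: 6.6
```

Request:
{"op": "send_rows", "data": {"motion": "1 0 0 0.08 0; 1 0 0 0.12 0; 1 0 0 0.12 0"}}

```text
clock: 25.45
eef_pos: [0.5492, -0.1531, 0.1155]
tool_rot: [0.656, 0.755, 0.001, 0.002]
ft_force: [-2.9, 2.2, 17.0]
grip_width: -0.0
grasp_force: 8.5
```

Firm end at the same depth as before, at 17 N. Let up and check.

Request:
{"op": "send_rows", "data": {"motion": "1 0 0 -1.5 0; 1 0 0 -4 0; 1 0 0 -8 0; 1 0 0 -11 0; 1 0 0 -11 0"}}

```text
clock: 25.95
eef_pos: [0.5499, -0.1534, 0.2266]
tool_rot: [0.656, 0.755, 0.002, 0.003]
ft_force: [0.4, -0.8, 0.2]
grip_width: 0.0001
grasp_force: 0.0
```

```bash
python3 -c "
from h import *
for z in(.129,.142):look('green',z,'w11')
for n in('side','scene'):
    im=vision.camera(n);m,W=T(n);cv2.imwrite(f'pics/{n}_end.png',im[...,::-1])
    for c,z in(('green',.129),('green',.142),('green',.078),('red',.078),('amber',.078)):
        for k,r in blobs(im,c,20):
            p=onz(m,W,*r[0],z)
            if .48<p[0]<.62 and -.2<p[1]<.35: print(n,c,z,np.round(r[0],1),p.round(4))
to(.5475,-.1527,.2,8)"
```

```text
green [248. 183.] xy [ 547.8 -153.3] size [19.4 52.5] ang 8.4
green [250. 184.] xy [ 547.2 -148.6] size [18.3 50.1] ang 7.2
side green 0.129 [301.6 272.3] [ 0.548  -0.1531  0.129 ]
side green 0.142 [301.6 272.3] [ 0.5436 -0.1615  0.142 ]
side green 0.078 [301.6 272.3] [ 0.5656 -0.1201  0.078 ]
side red 0.078 [260.8 232.2] [ 0.5284 -0.002   0.078 ]
side red 0.078 [236.5 180. ] [0.5301 0.1691 0.078 ]
side amber 0.078 [234.5 143. ] [0.5684 0.3104 0.078 ]
scene green 0.129 [191.2 277.3] [ 0.5466 -0.1531  0.129 ]
scene green 0.142 [191.2 277.3] [ 0.5517 -0.1568  0.142 ]
scene green 0.078 [191.2 277.3] [ 0.5267 -0.1385  0.078 ]
scene red 0.078 [267.6 182.1] [0.5281 0.1676 0.078 ]
scene amber 0.078 [308.7 153.2] [0.5687 0.3108 0.078 ]
eef [ 0.5466 -0.1525  0.2203] yaw 8.0 cm [-0.03  0.1   2.03] twist 0.0 F [-1.4  0.2  0.7] w -0.0002 tilt [-0.0037  0.001 ] t 26.15
```

View pics/side_end.png

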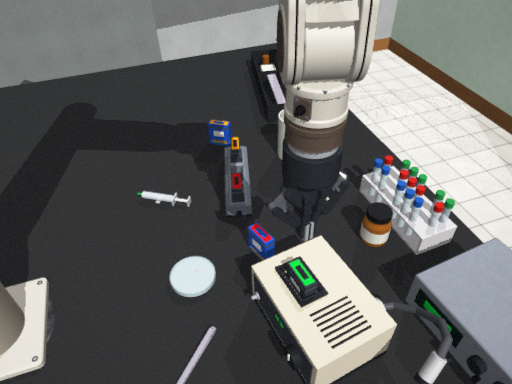

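The side view shows green held low in the bay at (301,272), where red was at the start. All three views agree at z = 0.129. Red stands in well0 (236,180), amber is unmoved (235,143), and the fingers are clear.

```bash
python3 -c "
from workcell import workorder
print(workorder.job_done())"
```

```text
the job is handed in; nothing more can be done
None
```

The job is handed in: the flat pack stands fully down in charger well0, the charged pack is held by the catch in the bay, and the amber pack is still in its well; the highest pressing force read was 17 N, and the hand-in gave no verdict.

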